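# Index the spice turntable to the mixing bowl's side

### The arm

A 6-joint arm with a two-finger parallel gripper is mounted at the origin on the work surface. World frame = base frame: x ahead of the robot, y to its left, z up, the work surface at z = 0. Lengths are in m, angles in rad, forces in N, time in s.
With the tool pointing down it reaches from about 0.35 to 0.975 m from the base axis. Payload 4.9 kg.
Tool frame: the origin (TCP) lies between the finger pads; the fingertips stand 14 mm ahead of it and the grasp point (between the pads) lies 5 mm behind it (manip.finger_overhang is the distance from the TCP to the fingertips, in m); z points along the fingers, y is the line along which they close (so a half turn about z gives the same grasp; the last joint's range is limited). The gripper opens to 85 mm and grips with 20 to 120 N. Pads are 22 mm wide; open, the fingers measure 114 mm over their backs; the gripper's body (76 mm by 85 mm) begins 54 mm behind the grasp point. The pads swing forward as they close: fully open they stand 13 mm farther back than shut.
Start: joints at [1.111, 0.053, 1.613, -0, 1.476, -0.119], TCP at [0.209, 0.589, 0.245] pointing down, gripper open.
Joint ranges: [-3.01, 3.01], [-1.01, 2.22], [0.06, 2.58], [-1.02, 4.17], [0.09, 2.62], [-3.14, 3.14]. Speed limits (rad/s): [2.57, 2.57, 3.14, 3.14, 3.14, 3.14].

### API

Orientations are given as a unit quaternion [w, x, y, z].
In Python, from plant import manip, grab_frame gives the robot as it stands.
- The arm moves only by the tool servo_tool, never from a script. Its argument "deltas" is a list that holds one entry, the list of rows, each a list of 5 numbers: the opening in per cent of the stroke, from 0 (shut) to 100 (fully open), then the shift along the world's x, y, z in m, then the turn about the world's z in degrees. A call has exactly 8 rows; each row shifts and turns the commanded pose from where the row before left it; what a row does not reach is not made up. A row lasts 1/10 s, in which the tool goes at most 50 mm and 8.59 degrees, less where a joint would pass 70% of its speed; a pose out of reach is approached as far as the arm can. A call is refused whole if a number of a shift passes 0.05 or a number of a turn 8.59, either way. A call with a gripper value outside its range is refused whole. The fingers move at their own pace and stop on an object; the grip force is fixed at half the most. Time passes only in rows, so rows that do not move let the fingers close, or fill a call up. It gives the time, the measured TCP pose, the force, the opening and the grip force at its end, in the units of the state.
- manip.state(): the state, without advancing time (a new reading comes with each control period).
- grab_frame(name): name is "side" or "top"; returns a dict with "pixels" (480x640x3 uint8, red, green, blue), "z_map" (480x640 float32, m along the optical axis (not along the pixel's ray), 0 where there is no reading), "fx", "fy", "cx", "cy" (pixels), "dist" ([k1, k2, p1, p2, k3] as OpenCV has them; the pictures are not rectified), "rvec" (rotation vector, rad) and "tvec" (3), from world to camera coordinates, as OpenCV has them. Camera axes: x right, y down, z forward; pixel columns grow to the right and rows downward; lengths in m; the calibration is good to about 2 mm. A picture is of the moment at which its call begins.
- manip.job_done(): hands the job in; it is judged then, once.
The state is a dict: "time": time; "joint_pos": joint angles; "joint_vel": joint speeds; "joint_efforts": joint torques, N m; "tool_pos": TCP position; "tool_rot": TCP orientation; "contact_force": force on the tool from outside, world axes, zero at the start; "ft_torque": the same for the moment, N m; "gripper_width": opening from 0.0 (shut) to 1.0 (fully open); "grasp_force": force on a finger pad.
Only numpy, scipy, OpenCV 4.12 (cv2) and the standard library are available. Lean on these libraries where they do the work, as an engineer would, in place of code of your own. Each camera call takes 0.05 s, during which the arm holds its last target. There are 200 camera calls.

### The job

Bring the squat glass jar round to the side where the wide, shallow wooden mixing bowl stands: lift the turntable's spring pin by its black knob until it is clear of its notch, turn the table with it, and let the pin drop fully home in the end notch on the bowl's side. Leave the bowl where it stands.

Things in the scene. Friction and masses are not known exactly. Their poses are not given: they have to be found in the camera images.
- turntable: Fixed grey base, 284 mm wide; origin on the turning axis at ledge level, z up. A white disc (top 34 mm high) turns on it, +-71 degrees, light friction, with containers fixed on it up to 100 mm high. Its pin runs at radius 120 mm over a track (top 24 mm) with 3 notches: middle at the base's -x (start), ends at (-60,+104) and (-60,-104) mm. Mouths 39 mm wide slope inwards: a pin let go within 12 mm drops in.
- pin_knob (a point): Centre of the sprung pin's upright round black knob, 24 mm wide, 34 mm tall, with a 30 mm wide cap on top; 120 mm from the axis, 76 mm high when home (knob 58 to 92, cap to 98, sleeve and arm below 54). It slides straight up, 26 mm at most, against 4 to 7 N; clear of the track after 16 mm; springs down when let go. Sideways it is locked in a notch; lifted, it turns with the disc.
- glass_jar (a point): Centre of the squat glass jar with a metal lid, 56 mm wide, 52 mm tall (top 86 mm above the ledge), fixed on the white disc 46 mm from the axis, between the axis and the pin: it always points the same way as the pin.
- bowl: Loose wide, shallow wooden bowl, 150 mm across, 55 mm high; origin at the centre of its underside. It stands about 270 mm from the turning axis, on the base's +y or -y side; a narrower, taller aluminium pot stands on the other side.
There are look-alikes about, which are no part of the job. There is more than one size of the bowl; the job needs the largest.

How it is judged:
On the way:
1. the pin is lifted clear of its notch (knob at least 16 mm above home) (z of pin_knob in the frame of turntable above 0.092 m), for 0.1 s.
At the end, for the whole second after the job is handed in: The pin stands in the end notch on the bowl's side (knob within 235 mm of the bowl's centre and within about 10 degrees of that notch), down to within 4 mm of fully home, and the bowl is within 20 mm of where it stood (horizontal distance between pin_knob and bowl below 0.235 m and z of pin_knob in the frame of turntable below 0.08 m and x of pin_knob in the frame of turntable above -0.078 m and distance of bowl from where it was at the start of the episode below 0.02 m); the robot touches nothing.
It fails at once if the bowl is pushed away by more than 30 mm (distance of bowl from where it was at the start of the episode above 0.03 m).
It also fails if it takes over 38 s, if anything falls off the work surface, if the arm or the gripper's body presses on something with over 40 N, if the wrist force passes 120 N, or if a joint passes its speed limit or range.

## Working session

There is one attempt and no reset: what is moved stays moved. The work goes in short steps, Python scripts to look and compute and a tool call to move; the robot and the scene stay as the last step left them, time stands still between calls to the robot, and variables do not carry over. Pictures are saved under pics/ and viewed, at most 10 in all, crops included, and the job is handed in when it is done.

Besides the shell and the picture viewer there is one more tool, called after "Request:" by a JSON object that holds its "op" and its "data". servo_tool: Moves the arm, as the interface text tells. Its arguments: {"type":"object","properties":{"deltas":{"type":"array"}},"required":["deltas"]}

```bash
mkdir -p pics
cat > h.py <<'E'
import numpy as np, cv2
from plant import manip, grab_frame
def save(n,fn):
    f=grab_frame(n); cv2.imwrite(fn,f["pixels"][:,:,::-1]); np.savez("f_"+n+".npz",**f); return f
def world(f,u,v,z=None,plane=None):
    K=np.array([[f["fx"],0,f["cx"]],[0,f["fy"],f["cy"]],[0,0,1]],float)
    p=cv2.undistortPoints(np.array([[[u,v]]],float),K,np.array(f["dist"],float))[0,0]
    R=cv2.Rodrigues(np.array(f["rvec"],float))[0]; t=np.array(f["tvec"],float).ravel()
    d=np.array([p[0],p[1],1.0]); c=-R.T@t
    if plane is not None:
        w=R.T@d; return c+w*(plane-c[2])/w[2]
    if z is None: z=float(f["z_map"][int(round(v)),int(round(u))])
    return R.T@(d*z-t)
E
python3 - <<'E'
from h import *
save("top","pics/t0.png");save("side","pics/s0.png");print(manip.state())
E
```

```text
{'time': 0.1, 'joint_pos': array([ 1.11100149e+00,  5.33045221e-02,  1.61413705e+00,  1.18048715e-06,
        1.47595892e+00, -1.18989813e-01]), 'joint_vel': array([-1.41398527e-03, -2.41231006e-03, -2.81641944e-04, -1.21368616e-04,
        5.11473080e-04, -2.13962177e-05]), 'joint_efforts': array([ 2.31330077e-04, -3.94896019e+01, -3.71366465e+01, -4.25569681e-05,
        3.83767619e-03,  2.36278095e-05]), 'tool_pos': array([0.20866529, 0.58858811, 0.24418916]), 'tool_rot': array([-2.58514060e-04,  1.69579031e-01,  9.85516177e-01, -8.66163092e-04]), 'contact_force': array([ 0.62048722, -0.43865972, -0.66438461]), 'ft_torque': array([ 0.020636  ,  0.03957822, -0.02537893]), 'grasp_force': 0.0, 'gripper_width': 0.9963202668810139}
```

View pics/t0.png

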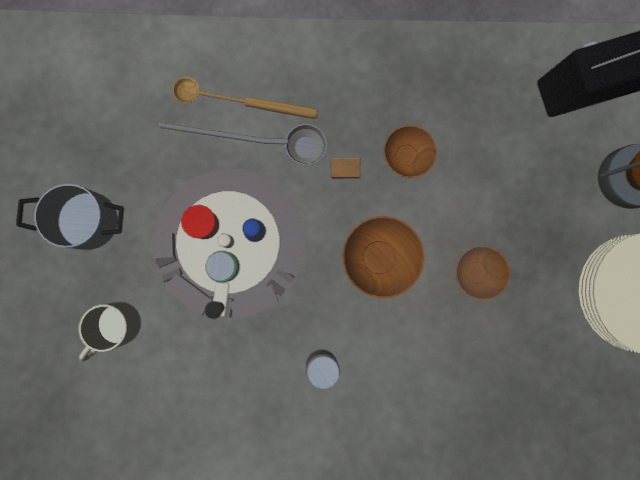

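View pics/s0.png

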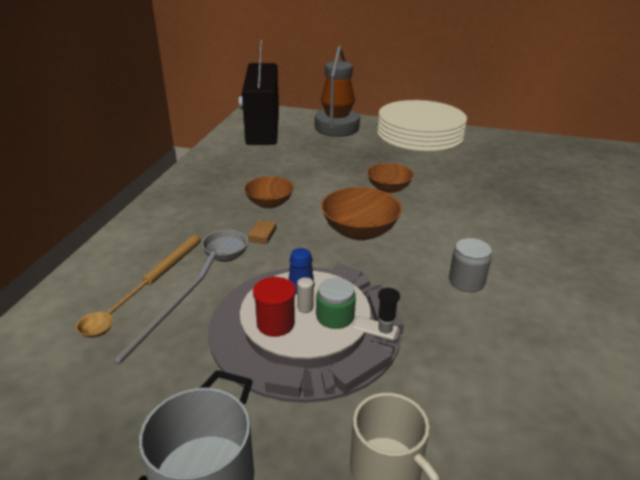

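The top view shows these candidates:
- **Knob:** the black cap at (214,310) at the end of the white arm. The only other black things are the pot handles (27,213) and (118,219).
- **Jar:** the jar at (222,266) on the disc. The grey-lidded can at (323,370) is a look-alike off the table.
- **Bowl:** the large one at (384,257). The smaller ones are at (410,151) and (484,272).
- **Pot:** at (68,216), on the other side of the table.

Next I'll measure these and check the choice in a crop.

Run:
```python
from h import *
f=dict(np.load("f_top.npz")); s=dict(np.load("f_side.npz"))
for n,u,v in [("knobcap",214,310),("bowlL rim l",344,257),("bowlL rim r",424,257),("bowl c",384,257),("b2l",385,152),("b2r",436,152),("b3l",458,272),("b3r",510,272),("jar",222,266),("axis knob",225,241),("disc",240,275),("base",165,200),("table",300,330),("pot",95,190)]:
    print(n,world(f,u,v).round(4))
print("side knob",world(s,389,294).round(4))
# disc centre fit: white-ish pixels at disc height
Z=f["z_map"]; pts=np.array([[*world(f,u,v),u,v] for v in range(150,330) for u in range(145,310) if Z[v,u]>0])
tab=world(f,300,330)[2]; 
print(np.histogram(pts[:,2],bins=np.arange(-.01,.14,.006)))
for lo,hi,n in [(.005,.2,"base"),]:
    m=(pts[:,2]>tab+lo); 
    mask=np.zeros(Z.shape,np.uint8); mask[pts[m,4].astype(int),pts[m,3].astype(int)]=255
c=f["pixels"][180:340,140:310,::-1]; cv2.imwrite("pics/c0.png",cv2.resize(c,(637,600),interpolation=cv2.INTER_CUBIC))
```

```text
knobcap [0.5309 0.1098 0.1009]
bowlL rim l [ 0.6229 -0.1134  0.0546]
bowlL rim r [ 0.6239 -0.2587  0.0534]
bowl c [ 0.6251 -0.1943  0.0049]
b2l [ 0.8211 -0.1921  0.0341]
b2r [ 0.8209 -0.2868  0.0391]
b3l [ 0.5974 -0.331   0.0194]
b3r [ 5.982e-01 -4.374e-01 -5.000e-04]
jar [0.605  0.1002 0.0862]
axis knob [0.6484 0.0963 0.0838]
disc [0.5895 0.0752 0.0341]
base [7.310e-01 2.233e-01 2.000e-04]
table [ 0.4864 -0.0353 -0.0021]
pot [ 0.749   0.3553 -0.0024]
side knob [0.5296 0.1128 0.0984]
(array([ 110, 9911, 6569,  842,  363, 2631,  968, 5401,  119,   62,   56,
         60,   59,   80,  115,  467,  400,  924,  453,    0,    0,    0,
          0,    0,    0]), array([-0.01 , -0.004,  0.002,  0.008,  0.014,  0.02 ,  0.026,  0.032,
        0.038,  0.044,  0.05 ,  0.056,  0.062,  0.068,  0.074,  0.08 ,
        0.086,  0.092,  0.098,  0.104,  0.11 ,  0.116,  0.122,  0.128,
        0.134,  0.14 ]))
```

View pics/c0.png

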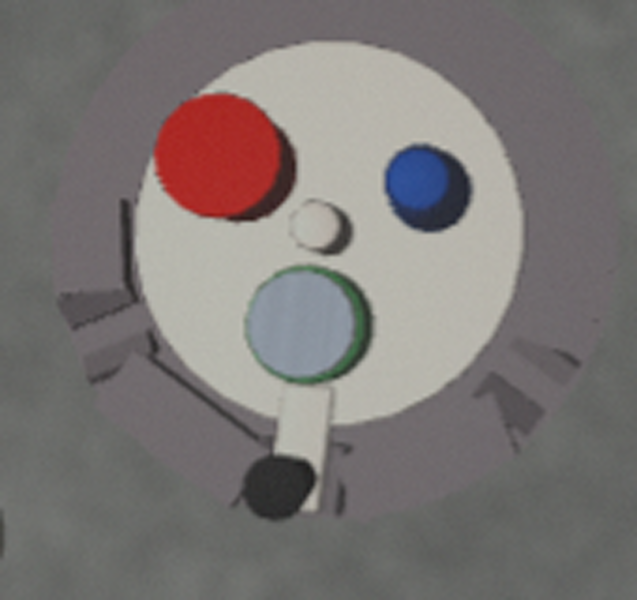

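The crop confirms it. The black knob cap is at crop (279,488), i.e. full image (214,310), on the jar's arm. The green-glass jar with the metal lid is at crop (305,325). The end notch on the bowl's side is at crop (530,385). Next I'll fix the axis and the waypoints.

Run:
```python
from h import *
f=dict(np.load("f_top.npz")); s=dict(np.load("f_side.npz"))
A=np.mean([world(f,u,v,plane=.034)[:2] for u,v in [(140+136/3.747,242.1),(140+524/3.747,242.1),(228.1,180+41/3.747),(228.1,180+425/3.747)]],axis=0)
K=world(f,140+279/3.747,180+488/3.747,plane=.098)[:2]
K2=world(s,389,294,plane=.098)[:2]
J=world(f,140+302/3.747,180+325/3.747,plane=.086)[:2]
B=world(f,384,257,plane=.055)[:2]
N=world(f,140+530/3.747,180+385/3.747,plane=.022)[:2]
print("A",A,"K",K,K2,"J",J,"B",B,"N",N)
r=K-A;print(np.hypot(*r),np.degrees(np.arctan2(*r[::-1])),np.hypot(*(J-A)),np.degrees(np.arctan2(*(J-A)[::-1])),np.hypot(*(B-A)))
a0=np.arctan2(*r[::-1])
for d in range(0,66,5):
    a=a0+np.radians(d); print(d,(A+.12*np.array([np.cos(a),np.sin(a)])).round(4))
```

```text
A [0.64983864 0.09771019] K [0.5302987  0.10954641] [0.52964058 0.11230536] J [0.60372877 0.10264093] B [ 0.62338371 -0.18575962] N [ 5.75503298e-01 -1.29805393e-04]
0.12012448637835839 174.34530601960654 0.046372756507452824 173.89629498343942 0.28470159571806397
0 [0.5304 0.1095]
5 [0.5298 0.0991]
10 [0.5302 0.0886]
15 [0.5314 0.0782]
20 [0.5336 0.068 ]
25 [0.5366 0.058 ]
30 [0.5405 0.0482]
35 [0.5452 0.0389]
40 [0.5508 0.03  ]
45 [0.557  0.0216]
50 [0.564  0.0138]
55 [0.5717 0.0067]
60 [5.799e-01 2.000e-04]
65 [ 0.5887 -0.0055]
```

Request:
{"op": "servo_tool", "data": {"deltas": [[[100,0.01,-0.015,0,0],[100,0.02,-0.03,0,2],[100,0.02,-0.03,0,2],[100,0.02,-0.03,0,2],[100,0.02,-0.03,0,2],[100,0.02,-0.03,0,2],[100,0.02,-0.03,0,2],[100,0.02,-0.03,0,1]]]}}

```text
time: 0.9
tool_pos: [0.3595, 0.3617, 0.245]
tool_rot: [0.0, 0.057, 0.998, -0.0]
contact_force: [1.1, -0.4, 0.3]
gripper_width: 1.001
grasp_force: 0.0
```

Request:
{"op": "servo_tool", "data": {"deltas": [[[100,0.025,-0.037,0,0],[100,0.025,-0.037,0,0],[100,0.025,-0.037,0,0],[100,0.025,-0.037,0,0],[100,0.025,-0.037,0,0],[100,0.025,-0.037,-0.02,0],[100,0.02,-0.03,-0.03,0],[100,0,0,-0.03,0]]]}}

```text
time: 1.7
tool_pos: [0.5307, 0.1077, 0.165]
tool_rot: [0.001, 0.06, 0.998, -0.001]
contact_force: [0.9, 1.2, 0.1]
gripper_width: 1.0
grasp_force: 0.0
```

Request:
{"op": "servo_tool", "data": {"deltas": [[[100,0,0,-0.02,0],[100,0,0,-0.02,0],[100,0,0,-0.02,0],[100,0,0,-0.015,0],[100,0,0,-0.01,0],[100,0,0,-0.006,0],[100,0,0,0,0],[100,0,0,0,0]]]}}

```text
time: 2.5
tool_pos: [0.5294, 0.1121, 0.0751]
tool_rot: [0.001, 0.057, 0.998, 0.0]
contact_force: [0.2, -0.8, -0.3]
gripper_width: 1.0
grasp_force: 0.0
```

Run:
```python
from h import *
f=save("side","pics/s1.png"); cv2.imwrite("pics/c1.png",cv2.resize(f["pixels"][200:400,260:500,::-1],(720,600)))
s=manip.state();print(s["tool_pos"],s["tool_rot"],s["contact_force"])
```

```text
[0.52964115 0.11212278 0.07533081] [8.88677468e-04 5.68579175e-02 9.98381879e-01 1.09719630e-04] [-0.2701598   0.19522282 -0.0120214 ]
```

View pics/c1.png

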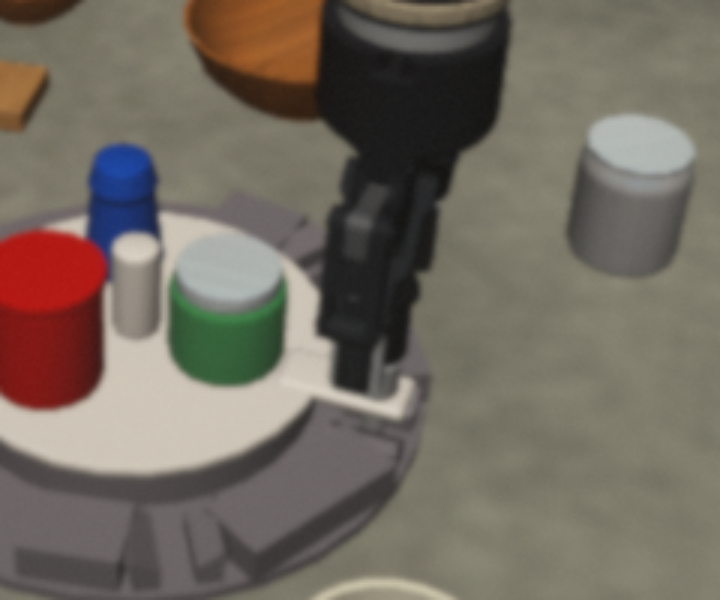

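The crop shows the fingers straddling the knob, with the near finger at crop (360,330) and the sleeve at crop (385,378) between and below them. Closing now.

Request:
{"op": "servo_tool", "data": {"deltas": [[[60,0,-0.002,0,0],[40,0,0,0,0],[0,0,0,0,0],[0,0,0,0,0],[0,0,0,0,0],[0,0,0,0,0],[0,0,0,0,0],[0,0,0,0,0]]]}}

```text
time: 3.35
tool_pos: [0.5291, 0.1101, 0.0747]
tool_rot: [0.0, 0.057, 0.998, 0.0]
contact_force: [-1.4, -0.2, 3.7]
gripper_width: 0.322
grasp_force: 58.7
```

Request:
{"op": "servo_tool", "data": {"deltas": [[[0,0,0,0.004,0],[0,0,0,0.005,0],[0,0,0,0.005,0],[0,0,0,0.004,0],[0,0,0,0.003,0],[0,0,0,0,0],[0,0,0,0,0],[0,0,0,0,0]]]}}

```text
time: 4.15
tool_pos: [0.5288, 0.11, 0.095]
tool_rot: [-0.0, 0.057, 0.998, -0.0]
contact_force: [4.0, 0.6, -4.8]
gripper_width: 0.323
grasp_force: 59.3
```

Run:
```python
from h import *
f=save("side","pics/s2.png"); cv2.imwrite("pics/c2.png",cv2.resize(f["pixels"][200:400,260:500,::-1],(720,600)))
```

```text
(no output)
```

View pics/c2.png

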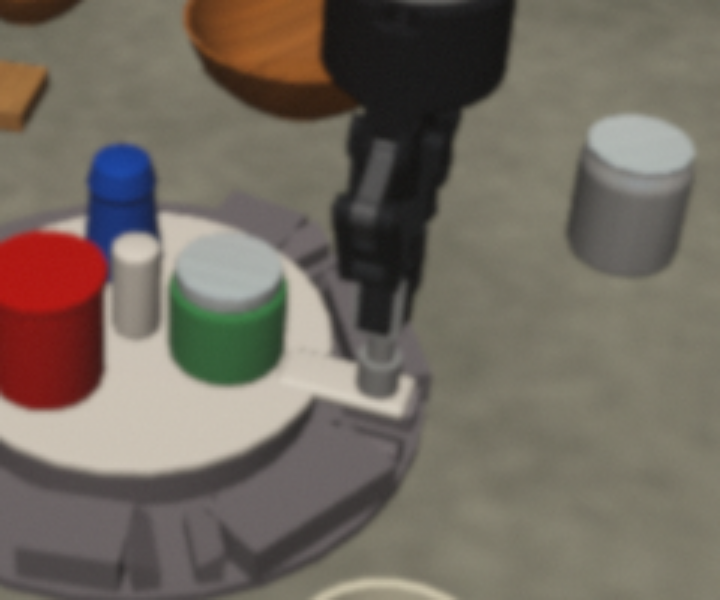

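The crop shows the grey pin shaft exposed above the sleeve at crop (378,375), so the pin is lifted about 20 mm. Turning now, with the tool following the arc.

Request:
{"op": "servo_tool", "data": {"deltas": [[[0,-0.0004,-0.0052,0,2.5],[0,-0.0002,-0.0052,0,2.5],[0,0.0001,-0.0052,0,2.5],[0,0.0003,-0.0053,0,2.5],[0,0.0005,-0.0052,0,2.5],[0,0.0007,-0.0052,0,2.5],[0,0.001,-0.0051,0,2.5],[0,0.0012,-0.0051,0,2.5]]]}}

```text
time: 5.0
tool_pos: [0.5317, 0.0685, 0.0949]
tool_rot: [-0.0, -0.118, 0.993, 0.0]
contact_force: [3.8, 1.0, -6.7]
gripper_width: 0.321
grasp_force: 59.3
```

Request:
{"op": "servo_tool", "data": {"deltas": [[[0,0.0014,-0.005,0,2.5],[0,0.0016,-0.005,0,2.5],[0,0.0019,-0.0049,0,2.5],[0,0.002,-0.0049,0,2.5],[0,0.0023,-0.0047,0,2.5],[0,0.0024,-0.0046,0,2.5],[0,0.0027,-0.0045,0,2.5],[0,0.0029,-0.0044,0,2.5]]]}}

```text
time: 5.8
tool_pos: [0.5485, 0.0306, 0.0946]
tool_rot: [-0.001, -0.289, 0.957, 0.001]
contact_force: [2.0, -0.1, -6.1]
gripper_width: 0.321
grasp_force: 59.3
```

Request:
{"op": "servo_tool", "data": {"deltas": [[[0,0.003,-0.0043,0,2.5],[0,0.0032,-0.0041,0,2.5],[0,0.0034,-0.004,0,2.5],[0,0.0036,-0.0038,0,2.5],[0,0.0038,-0.0036,0,2.5],[0,0.0039,-0.0035,0,2.5],[0,0.004,-0.0033,0,2.5],[0,0.0042,-0.0032,0,2.5]]]}}

```text
time: 6.6
tool_pos: [0.5773, 0.0007, 0.0943]
tool_rot: [-0.001, -0.45, 0.893, 0.001]
contact_force: [0.6, 0.1, -6.4]
gripper_width: 0.321
grasp_force: 59.3
```

Request:
{"op": "servo_tool", "data": {"deltas": [[[0,0.0015,-0.0005,0,0],[0,0,0,-0.004,0],[0,0,0,-0.005,0],[0,0,0,-0.005,0],[0,0,0,-0.004,0],[0,0,0,0,0],[0,0,0,0,0],[0,0,0,0,0]]]}}

```text
time: 7.4
tool_pos: [0.5785, 0.0002, 0.0763]
tool_rot: [-0.002, -0.45, 0.893, 0.001]
contact_force: [-5.6, -4.2, -5.1]
gripper_width: 0.323
grasp_force: 59.4
```

Request:
{"op": "servo_tool", "data": {"deltas": [[[80,0,0,0,0],[80,0,0,0,0],[80,0,0,0,0],[80,0,0,0,0],[80,0,0,0,0],[80,0,0,0,0],[80,0,0,0.005,0],[80,0,0,0.01,0]]]}}

```text
time: 8.2
tool_pos: [0.5792, 0.0003, 0.0919]
tool_rot: [-0.001, -0.45, 0.893, 0.001]
contact_force: [-0.0, -0.4, -0.9]
gripper_width: 0.799
grasp_force: 0.0
```

Request:
{"op": "servo_tool", "data": {"deltas": [[[80,0,0,0.02,0],[80,0,0,0.03,0],[80,0,0,0.03,0],[80,0,0,0.03,0],[80,-0.03,0.01,0.02,0],[80,-0.04,0.02,0,0],[80,-0.04,0.02,0,0],[80,-0.02,0.01,0,0]]]}}

```text
time: 9.0
tool_pos: [0.4478, 0.0613, 0.2232]
tool_rot: [0.001, -0.45, 0.893, -0.0]
contact_force: [0.5, 0.4, -1.0]
gripper_width: 0.803
grasp_force: 0.0
```

Run:
```python
from h import *
f=save("top","pics/t3.png"); s=save("side","pics/s3.png")
cv2.imwrite("pics/c3.png",np.hstack([cv2.resize(f["pixels"][180:340,140:340,::-1],(400,320)),cv2.resize(s["pixels"][200:360,240:440,::-1],(400,320))]))
print(manip.state()["tool_pos"])
```

```text
[0.44830585 0.06129304 0.22324803]
```

View pics/c3.png

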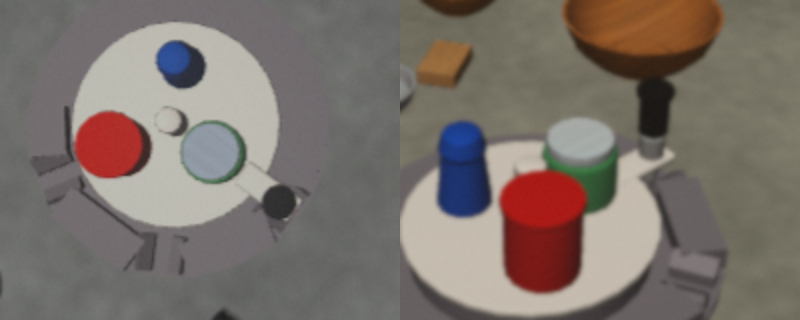

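The left half of the crop shows the knob at (279,202), over the bowl-side notch, with the jar beside it. I'll check the cap height and the bowl position in numbers.

Run:
```python
from h import *
f=dict(np.load("f_top.npz"));s=dict(np.load("f_side.npz"))
P=[world(f,u,v) for u in (277,279,281) for v in (279,281,283)]
print("cap",np.median(P,axis=0).round(4),"side",world(s,240+656/2-0,200+90/2).round(4))
Z=f["z_map"]
o=cv2.imread("pics/t0.png").astype(int);n=cv2.imread("pics/t3.png").astype(int)
print("bowl diff",np.abs(o-n)[205:305,335:435].mean())
K=world(f,279.5,281,plane=.098)[:2];A=np.array([.6498,.0977]);r=K-A
print(K,np.hypot(*r),np.degrees(np.arctan2(*r[::-1]))%360-174.3,np.hypot(*(K-[.6234,-.1858])))
```

```text
cap [0.5799 0.0015 0.0985] side [ 0.2424 -0.2447 -0.0025]
bowl diff 2.9927333333333332
[0.57987703 0.00059602] 0.11965953636436899 59.94296274439205 0.19140983695570116
```

```bash
python3 -c "
from plant import manip
print(manip.job_done())"
```

```text
the job is handed in; nothing more can be done
None
```

The jar has been brought round to the bowl's side, and the job is handed in. The pin is down in the end notch there, 60° from the start with the cap at 98.5 mm (98 mm is fully home), and the bowl looks unmoved in the before and after pictures. No verdict came back from the hand-in.

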